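Put a batch of freshly bonded sign plaques on the sloped curing rack

TASK

The mounting rails have just been bonded to this batch of sign plaques: rest every plaque on the sloped curing rack, rail upwards, one to a bay, square on both cross rails with its lower edge against the lip, and only then snap the retaining bar down into both spring clips across them. Slide every white acrylic face strip fully home into a slot of the sheet rack, one to a slot, at any time. Leave the other things on the bench where they are, and if something gets knocked out of place put it right.

Things in the scene. Friction and masses are not known exactly. Their poses are not given: they have to be found in the camera images.
- plaque1: sign plaque lying face down: aluminium plate 110 (x) x 80 (y) x 6 mm, 160 g, with a straight mounting rail bonded across the middle of its back, 60 mm long in y, 16 mm wide in x, standing 16 mm above the plate (top at 22 mm). Origin: centre of the plate's underside; z points out on the rail's side. May be absent (None from the start).
- plaque2: sign plaque lying face down: aluminium plate 110 (x) x 80 (y) x 6 mm, 160 g, with a straight mounting rail bonded across the middle of its back, 60 mm long in y, 16 mm wide in x, standing 16 mm above the plate (top at 22 mm). Origin: centre of the plate's underside; z points out on the rail's side. May be absent (None from the start).
- plaque3: sign plaque lying face down: aluminium plate 110 (x) x 80 (y) x 6 mm, 160 g, with a straight mounting rail bonded across the middle of its back, 60 mm long in y, 16 mm wide in x, standing 16 mm above the plate (top at 22 mm). Origin: centre of the plate's underside; z points out on the rail's side. May be absent (None from the start).
- face1_c (a point): centre of a plain white acrylic face strip, 150 (x) x 44 (y) x 10 mm (z), 80 g, lying flat on the bench. May be absent (None from the start).
- face2_c (a point): centre of a plain white acrylic face strip, 150 (x) x 44 (y) x 10 mm (z), 80 g, lying flat on the bench. May be absent (None from the start).
- face3_c (a point): centre of a plain white acrylic face strip, 150 (x) x 44 (y) x 10 mm (z), 80 g, lying flat on the bench. May be absent (None from the start).
- bar_c (a point): centre of the retaining bar: round aluminium rod 16 mm in diameter, 240 mm long along x, 130 g, with a 20 mm square, 12 mm long black block on each end, on which it lies on the bench (this point is then 10 mm above the bench).
- rack: fixed sloped curing rack, open frame, 318 mm wide (y), 135 mm deep, slope rising 0.44 rad away from the robot. In the bays' frames: lower cross rail from x = -55 to -31 mm, upper one +31 to +45 mm, tops at z = 0, nothing between; lip along the bottom with its face at x = -55.5 mm, 5 mm thick, 9 mm above z = 0. Origin: on the bench below the middle bay (75 mm lower).
- bay_left (a point): left (+y) bay of the sloped rack: where the centre of a seated plaque's underside lies. x points up the slope, y along the rack to its left, z square out of the slope. The plaque lies across both narrow cross rails, its own x along the slope (either way round), rail up, lower 80 mm edge against the lip. Bays are 100 mm apart; a clip post (14 mm wide at most) stands midway between two bays.
- bay_mid (a point): middle bay of the sloped rack: where the centre of a seated plaque's underside lies. x points up the slope, y along the rack to its left, z square out of the slope. The plaque lies across both narrow cross rails, its own x along the slope (either way round), rail up, lower 80 mm edge against the lip. Bays are 100 mm apart; a clip post (14 mm wide at most) stands midway between two bays.
- bay_right (a point): right (-y) bay of the sloped rack: where the centre of a seated plaque's underside lies. x points up the slope, y along the rack to its left, z square out of the slope. The plaque lies across both narrow cross rails, its own x along the slope (either way round), rail up, lower 80 mm edge against the lip. Bays are 100 mm apart; a clip post (14 mm wide at most) stands midway between two bays.
- clips (a point): centre of the retaining bar when seated in its two clips; axes as the bays', the bar lies along y. 37 mm out from the middle bay's point: the bar passes 7 mm clear over the plaques' rails. Clips at y = +50 and -50 mm, 14 mm wide: a saddle under the bar, a fixed prong downhill (face 8.7 mm from the bar's axis, top 22 mm above it) and a sprung jaw uphill.
- jaw_left (a joint): angle of the left clip's jaw, rad: 0 shut, about 0.2 while the bar passes. Hinged low on the uphill side; its rounded nose closes over the bar, its lead-in flares to about 28 mm above the seated bar's axis. The bar pushed straight down (along -z of clips) presses both jaws open, 5 to 15 N in all, until it meets the saddles and the jaws spring shut.
- jaw_right (a joint): angle of the right clip's jaw, rad: 0 shut, about 0.2 while the bar passes. Hinged low on the uphill side; its rounded nose closes over the bar, its lead-in flares to about 28 mm above the seated bar's axis. The bar pushed straight down (along -z of clips) presses both jaws open, 5 to 15 N in all, until it meets the saddles and the jaws spring shut.
- sheet_rack: fixed stepped plywood rack with three level slots one above another, 20 mm apart, each set 10 mm farther back than the one below; 64 mm wide, 81 mm high. x points into the slots, away from the robot. A strip in an upper slot sticks out over the mouth of the one below, so the lower slots are easier filled first. Origin: on the bench under its middle.
- slot1 (a point): lowest slot of the sheet rack: where the centre of a strip lies when fully home against the slot's back. x points into the slot, y across, z up. Slot 48 mm wide, 13 mm high, 125 mm deep; its floor is 5 mm below this point and starts at x = -50 mm, its roof starts at x = -40 mm; side walls 8 mm thick start with the floor. A strip at home sticks out 25 mm past the floor's front edge.
- slot2 (a point): middle slot of the sheet rack: where the centre of a strip lies when fully home against the slot's back. x points into the slot, y across, z up. Slot 48 mm wide, 13 mm high, 125 mm deep; its floor is 5 mm below this point and starts at x = -50 mm, its roof starts at x = -40 mm; side walls 8 mm thick start with the floor. A strip at home sticks out 25 mm past the floor's front edge.
- slot3 (a point): top slot of the sheet rack: where the centre of a strip lies when fully home against the slot's back. x points into the slot, y across, z up. Slot 48 mm wide, 13 mm high, 125 mm deep; its floor is 5 mm below this point and starts at x = -50 mm, its roof starts at x = -40 mm; side walls 8 mm thick start with the floor. A strip at home sticks out 25 mm past the floor's front edge.
- glue_a: small glue bottle 32 mm wide, 85 mm tall, standing; bystander; origin: centre of its underside
- glue_b: a second, like glue bottle; bystander
- screwdriver: screwdriver lying on the bench; bystander
- tape_roll: roll of paper tape 90 mm across, 25 mm tall; bystander

How it is judged:
By the outcome, as a careful person would: the job done as asked, in the order asked, and still so for the second after the job is handed in, with the robot touching nothing.
Of plaque1, plaque2, plaque3 only 2 to 3 are there at a start; the rules pass over those that are not, and their reading is None.
Of face1, face2, face3 only 2 to 3 are there at a start; the rules pass over those that are not, and their reading is None.
At some moment in a run one of plaque1, plaque2, plaque3, face1, face2, face3 may be knocked a few centimetres aside while the robot is not near it.
Once in a run the grip may slacken for a moment while it holds something.
It also fails if it takes over 210 s, if anything falls off the work surface, if the arm or the gripper's body presses on something with over 40 N, if the wrist force passes 120 N, or if a joint passes its speed limit or range.

ROBOT

A 7-joint arm with a two-finger parallel gripper is mounted at the origin on the work surface. World frame = base frame: x ahead of the robot, y to its left, z up, the work surface at z = 0. Lengths are in mm, angles in rad, forces in N, time in s.
With the tool pointing down it reaches from about 425 to 1025 mm from the base axis. Payload 9.4 kg.
Tool frame: the origin (TCP) lies between the finger pads; the fingertips stand 14 mm ahead of it and the grasp point (between the pads) lies 5 mm behind it; z points along the fingers, y is the line along which they close (so a half turn about z gives the same grasp; the last joint's range is limited). The gripper opens to 85 mm and grips with 20 to 120 N. Pads are 22 mm wide; open, the fingers measure 114 mm over their backs; the gripper's body (76 mm by 85 mm) begins 54 mm behind the grasp point. The pads swing forward as they close: fully open they stand 13 mm farther back than shut.
Start: joints at [-1.29, 0.599, -0.003, 1.599, 0.002, 0.943, -0.08], TCP at [253.909, 679.084, 245.275] pointing down, gripper open.
Joint ranges: [-2.57, 2.57], [-0.35, 1.97], [-1.29, 1.29], [0.11, 2.56], [-1.05, 4.19], [0.11, 1.86], [-2.63, 2.63]. Speed limits (rad/s): [2.22, 2.22, 3.01, 3.01, 3.14, 3.14, 3.14].

INTERFACE

Orientations are given as a unit quaternion [x, y, z, w].
In Python, from bench import manip, readout, cams, job, spotter gives the robot as it stands. The module is installed in compiled form; this text tells all that it offers. Calls block until the motion is done:
- manip.movep(position, orientation): joint-space move of the TCP to a pose.
- manip.line_to(position, orientation=None, feed=150): straight line of the TCP; orientation=None keeps the orientation; feed is the mean speed in mm/s.
- manip.set_joints(angles): joint-space move.
- manip.gripper_to(opening, force=None): opening from 0.0 (shut) to 1.0 (fully open); force is the grip in N (None keeps the last); returns when the fingers have stopped.
- manip.hold(seconds).
- manip.ik(position, orientation): joint angles nearest the present ones, or None.
- readout.observe(): the state.
- cams.snapshot(name): name is "side" or "top"; returns (picture, depth): 420x560x3 uint8, red, green, blue; 420x560 float32, mm along the optical axis (not along the pixel's ray), 0 where there is no reading.
- cams.camera_params(name): a dict with "mtx" (3x3 intrinsics, pixels), "k1" (the pictures are not rectified: a ray, as slopes to the right and down, at radius r is drawn at 1 + k1 r^2 times it, then the intrinsics apply), "R" (3x3) and "t" (3): a world point X has camera coordinates R X + t. Camera axes: x right, y down, z forward; pixel columns grow to the right and rows downward; lengths in mm; the calibration is good to about 2 mm. A picture is of the moment at which its call begins. camera_params takes no time and is no camera call.
A pose or a line that the arm cannot do raises manip.PlanningError and nothing moves.
- job.job_done(): hands the job in; it is judged then, once.
Trained networks look in the newest picture that a camera, given by its name, has taken for a name from the list of things; names that differ only in an ending like _2 or _b are one class to them, and where a whole thing is asked for, a point or a joint stands for the part that bears it (a point fixed in the world has none). Each returns a list of dicts, best first, with "confidence" (0 to 1); they miss things now and then, are a little off and sometimes report something else, mostly with a low value. They report only what shows in the picture. A call takes as long as a camera call.
- spotter.spot_in(name, camera): "centre" ([column, row] in pixels, amid what is visible of it).
- spotter.cut_out(name, camera): "region" (420x560 bool, what is visible of it) and "centre" ([column, row] in pixels, amid what is visible of it).
- spotter.landmark_of(name, camera): "centre" ([column, row] in pixels: a listed point, or the origin of a listed thing).
The state is a dict: "time": time; "joint_positions": joint angles; "qvel": joint speeds; "joint_efforts": joint torques, N m; "tool_pos": TCP position; "ee_rot": TCP orientation; "ft_force": force on the tool from outside, world axes, zero at the start; "wrist_torque": the same for the moment, N m; "opening": opening from 0.0 (shut) to 1.0 (fully open); "grip_force": force on a finger pad.
Only numpy, scipy, OpenCV 4.12 (cv2) and the standard library are available. Lean on these libraries where they do the work, as an engineer would, in place of code of your own. Each camera call takes 0.05 s, during which the arm holds its last target. There are 200 camera calls.

## Working session

There is one attempt and no reset: what is moved stays moved. The work goes in short steps, each a Python script; the robot and the scene stay as the last script left them, time stands still between calls to the robot, and variables do not carry over. Pictures are saved under pics/ and viewed, at most 14 in all, crops included, and the job is handed in when it is done.

```bash
mkdir -p pics; cat > h.py <<'E'
import numpy as np, cv2
from bench import manip, readout, cams, job, spotter
from scipy.spatial.transform import Rotation as Rn
def snap(n,f=None):
    p,d=cams.snapshot(n)
    if f: cv2.imwrite('pics/'+f,cv2.cvtColor(p,cv2.COLOR_RGB2BGR))
    return p,d
def rays(n,uv):
    c=cams.camera_params(n);K=np.array(c['mtx']);k=c['k1']
    q=(np.atleast_2d(uv).astype(float)-K[:2,2])/[K[0,0],K[1,1]]
    s=q.copy()
    for _ in range(20): s=q/(1+k*(s**2).sum(1,keepdims=True))
    return np.c_[s,np.ones(len(s))],np.array(c['R']),np.array(c['t'])
def deproj(n,uv,z):   # camera depth -> world
    s,R,t=rays(n,uv); return (s*np.reshape(z,(-1,1))-t)@R
def onplane(n,uv,zw):
    s,R,t=rays(n,uv); d=s@R; o=-t@R
    return o+d*((zw-o[2])/d[:,2])[:,None]
def proj(n,X):
    c=cams.camera_params(n);K=np.array(c['mtx']);X=np.atleast_2d(X)@np.array(c['R']).T+np.array(c['t'])
    s=X[:,:2]/X[:,2:];s=s*(1+c['k1']*(s**2).sum(1,keepdims=True))
    return s*[K[0,0],K[1,1]]+K[:2,2]
def cloud(n,d,m):
    v,u=np.nonzero(m&(d>0)); return deproj(n,np.c_[u,v],d[v,u])
E
python3 - <<'E'
from h import *
np.set_printoptions(precision=1,suppress=True)
for n in('top','side'):
    c=cams.camera_params(n);print(n,np.array(c['mtx'])[0,0],c['k1'],-np.array(c['R']).T@c['t'],np.array(c['R'])[2])
    p,d=snap(n,n+'0.png');np.save(n+'0.npy',d)
    for k in 'plaque1 face1_c bar_c rack sheet_rack glue_a screwdriver tape_roll bay_left bay_mid bay_right clips slot1 slot2 slot3'.split():
        L=spotter.landmark_of(k,n)
        for e in L:
            u=np.array(e['centre']);i=np.clip(u.round().astype(int),0,[559,419])
            print(n,k,round(e['confidence'],2),u,deproj(n,u,d[i[1],i[0]])[0])
E
```

```text
top 449.720646803699 -0.05165775756033889 [ 366.   -17.1 1190.4] [ 0.2 -0.  -1. ]
top plaque1 0.9 [200.5 257.8] [425.5 170.8  24.4]
top plaque1 0.71 [247.6 240.6] [467.3  49.4  16.3]
top plaque1 0.17 [351.4 170.1] [ 633.4 -220.5   83. ]
top face1_c 0.9 [399.8 275.6] [ 364.4 -347.     9.6]
top bar_c 0.66 [279.8 185. ] [612.1 -38.6  21.4]
top rack 0.79 [201.1 177.1] [643.8 173.1  -0.3]
top sheet_rack 0.94 [352.4 171.9] [ 628.9 -223.    82.2]
top glue_a 0.7 [413.2 201.4] [ 553.9 -383.5   52.1]
top glue_a 0.68 [198.4 178.7] [639.5 180.3  -0. ]
top glue_a 0.43 [277.4 275.9] [373.4 -25.3  86.2]
top screwdriver 0.89 [112.2 238.7] [480.6 399.6  24.5]
top tape_roll 0.61 [448.4 183.7] [ 603.9 -491.8   26.6]
top tape_roll 0.41 [352.4 175.2] [ 620.7 -222.8   80.4]
top tape_roll 0.4 [162.8 196.7] [592.3 275.4   1.1]
top tape_roll 0.15 [112.8 238.7] [480.7 398.6  23.1]
top bay_left 0.79 [161.5 197.3] [591.6 279.9  -3. ]
top bay_mid 0.8 [197.5 170.5] [662.6 183.   -1.1]
top bay_mid 0.56 [395.3 280.1] [ 353.2 -333.4   12.8]
top bay_right 0.7 [228.1 149.1] [718.2  98.8   7.1]
top clips 0.59 [195.2 17
[... 1986 characters left out ...]
280.9] [ 646.  -244.7   80.9]
side slot1 0.85 [315.7 284.4] [ 626.9 -252.3   82.2]
side slot1 0.62 [261.8 149.4] [594.7 330.5   8.7]
side slot1 0.57 [207.2 243.1] [381.8 -28.9  11.9]
side slot2 0.98 [312.8 288.8] [ 619.9 -255.5   69.6]
side slot2 0.87 [322.6 280.9] [ 646.  -244.7   80.9]
side slot2 0.85 [315.7 284.4] [ 626.9 -252.3   82.2]
side slot2 0.62 [261.8 149.4] [594.7 330.5   8.7]
side slot2 0.57 [207.2 243.1] [381.8 -28.9  11.9]
side slot3 0.98 [312.8 288.8] [ 619.9 -255.5   69.6]
side slot3 0.87 [322.6 280.9] [ 646.  -244.7   80.9]
side slot3 0.85 [315.7 284.4] [ 626.9 -252.3   82.2]
side slot3 0.62 [261.8 149.4] [594.7 330.5   8.7]
side slot3 0.57 [207.2 243.1] [381.8 -28.9  11.9]
```

View pics/top0.png

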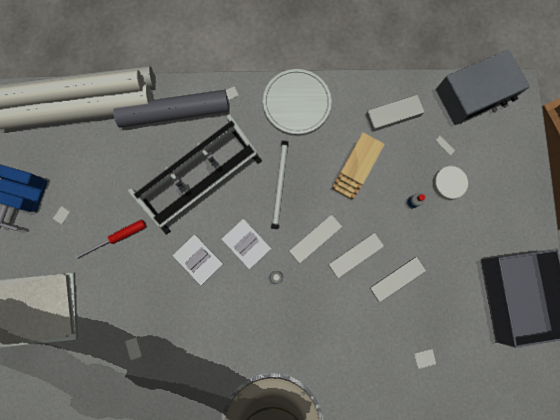

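View pics/side0.png

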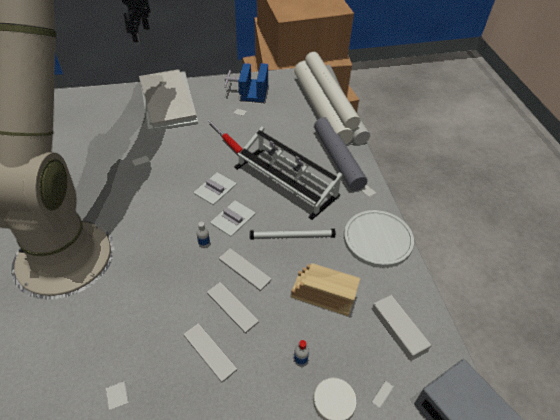

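The top view shows two plaques (200,258) and (247,242), three strips (315,239), (356,255) and (398,279), the bar at (280,185), the curing rack around (197,172) and the sheet rack around (357,165). The side view agrees, and the glue bottle at (277,277) is close to a plaque.

```bash
cat > meas.py <<'E'
from h import *
def rects(n,name,zt,minconf=.3,area=None,s=None):
    out=[]
    for e in spotter.cut_out(name,n):
        if e['confidence']<minconf: continue
        v,u=np.nonzero(e['region'])
        if len(u)<20: continue
        w=onplane(n,np.c_[u,v],zt)
        (cx,cy),(a,b),ang=cv2.minAreaRect(w[:,:2].astype(np.float32))
        if a<b:a,b,ang=b,a,ang+90
        out.append((round(e['confidence'],2),len(u),round(cx,1),round(cy,1),round(a),round(b),round((ang+90)%180-90,1)))
    return out
E
python3 - <<'E'
from meas import *
np.set_printoptions(precision=1,suppress=True)
for n in('top','side'):
    ps=[];ds=[]
    for i in range(8):
        p,d=snap(n);ps.append(p.astype(float));ds.append(d)
    p=np.mean(ps,0);d=np.median(ds,0);print(n,'depth sd',np.median(np.std(ds,0)))
    np.save(n+'_d.npy',d);np.save(n+'_p.npy',p)
    for k,z in(('plaque1',6),('face1_c',10),('bar_c',10),('sheet_rack',81),('glue_a',40),('screwdriver',10),('tape_roll',25)):
        for r in rects(n,k,z):print(n,k,r)
    for k,(u,v,w,h) in dict(rack=((120,110,150,130) if n=='top' else (225,120,130,100)),sheet=((320,120,75,90) if n=='top' else (280,255,90,65))).items():
        q=p[v:v+h,u:u+w].clip(0,255).astype(np.uint8)
        f=min(800/w,600/h)
        cv2.imwrite(f'pics/{n}_{k}.png',cv2.cvtColor(cv2.resize(q,None,fx=f,fy=f,interpolation=cv2.INTER_CUBIC),cv2.COLOR_RGB2BGR)); print(f)
E
```

```text
top depth sd 2.2033896
top plaque1 (0.78, 1296, 462.1, 54.3, 112, 82, 43.5)
top plaque1 (0.63, 1288, 423.2, 182.3, 114, 80, 44.1)
top face1_c (0.64, 1006, 356.3, -339.4, 153, 47, -58.7)
top face1_c (0.61, 576, 618.0, -38.5, 246, 22, -7.8)
top bar_c (0.82, 534, 619.1, -39.9, 243, 20, -7.8)
top sheet_rack (0.76, 1607, 644.8, -237.7, 172, 65, -30.6)
top glue_a (0.78, 186, 560.5, -394.8, 51, 30, -65.4)
top glue_a (0.67, 133, 371.0, -22.0, 30, 30, 88.3)
top glue_a (0.59, 1601, 655.2, -246.3, 176, 69, -30.8)
top screwdriver (0.76, 397, 480.6, 409.3, 193, 27, -64.2)
top screwdriver (0.34, 196, 565.9, -403.9, 54, 33, -58.8)
top tape_roll (0.76, 919, 606.3, -500.0, 97, 87, -48.0)
4.615384615384615
6.666666666666667
side depth sd 3.035441
side plaque1 (0.7, 801, 462.5, 58.2, 111, 81, 41.7)
side plaque1 (0.67, 675, 423.8, 184.7, 109, 82, 42.7)
side face1_c (0.64, 745, 461.1, 54.1, 109, 78, 43.8)
side face1_c (0.58, 1198, 358.5, -340.7, 153, 45, -59.4)
side bar_c (0.81, 510, 618.3, -34.3, 240, 29, -8.9)
side sheet_rack (0.82, 2510, 645.2, -265.0, 149, 119, -31.2)
side sheet_rack (0.4, 2237, 643.3, 177.1, 353, 150, -53.5)
side glue_a (0.77, 269, 374.2, -15.2, 89, 32, 85.5)
side glue_a (0.67, 2401, 656.5, -237.6, 152, 118, -31.0)
side glue_a (0.66, 298, 560.8, -393.8, 60, 32, 70.0)
side screwdriver (0.76, 178, 498.6, 384.4, 114, 27, -64.5)
side tape_roll (0.77, 1451, 610.7, -498.1, 88, 85, -9.8)
6.0
8.88888888888889
```

View pics/top_rack.png

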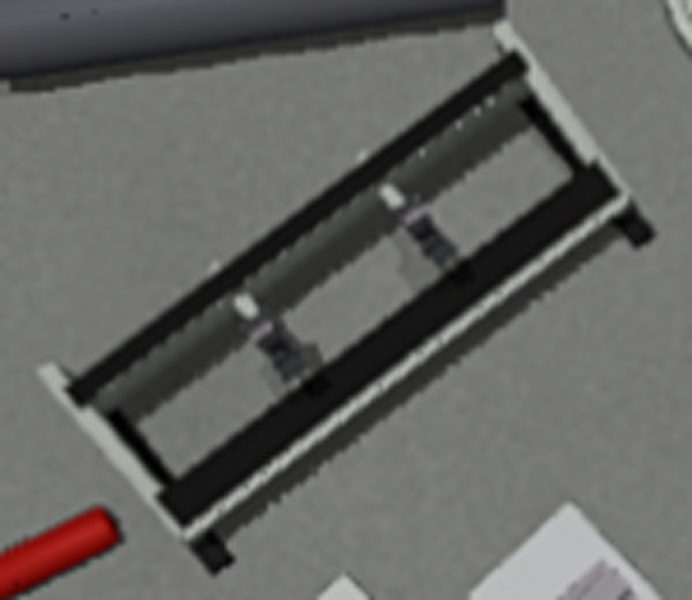

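View pics/side_rack.png

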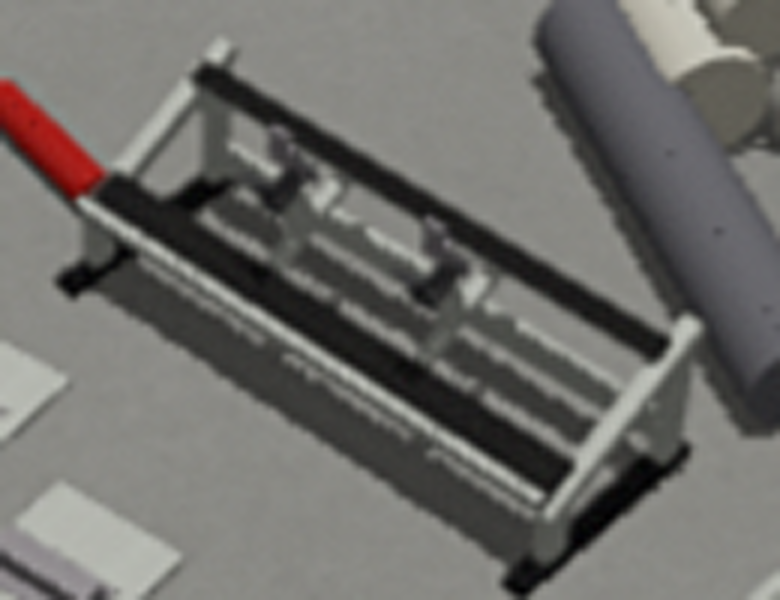

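View pics/top_sheet.png

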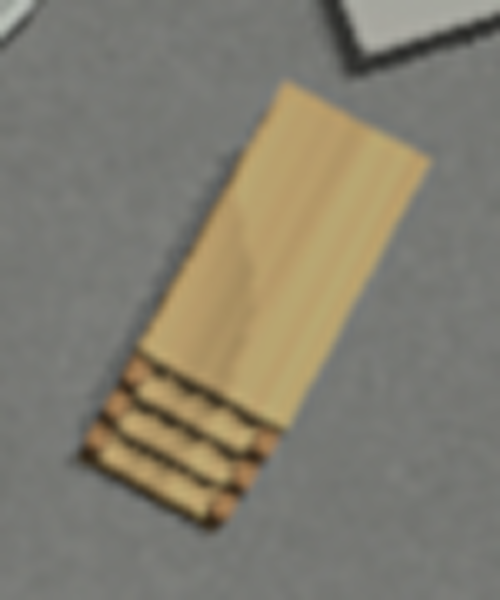

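The crops show the curing rack's two dark cross rails, its pale lip, and its two clip posts. The sheet rack's mouth points towards the robot and left. Next I fit these models to the image edges.

```bash
cat > fit.py <<'E'
from h import *
from scipy.optimize import minimize
from scipy.ndimage import map_coordinates
S=.44
G={n:cv2.GaussianBlur(np.load(n+'_p.npy').mean(2),(0,0),.7) for n in('top','side')}
def rackT(p):
    R=Rn.from_euler('z',p[2]).as_matrix()@Rn.from_euler('y',-S).as_matrix()
    return R,np.array([p[0],p[1],75.])
def edgecost(n,T,edges):
    R,t=T;c=0
    for a,b,o,s in edges:          # edge a->b, o: outward offset (model mm), s=+1 outside brighter
        k=np.linspace(0,1,60)[:,None];X=np.array(a)*(1-k)+np.array(b)*k;o=np.array(o)
        f=lambda Y:map_coordinates(G[n],proj(n,Y@R.T+t)[:,::-1].T,order=1,mode='nearest')
        c-=s*np.mean(f(X+o)-f(X-o))
    return c
def fitp(cost,p0,scale):
    sx=np.vstack([p0]+[p0+np.eye(len(p0))[i]*scale[i] for i in range(len(p0))])
    r=minimize(cost,p0,method='Nelder-Mead',options=dict(initial_simplex=sx,xatol=.01,fatol=.001,maxiter=2000));return r
if __name__=='__main__':
    np.set_printoptions(precision=3,suppress=True)
    E=[]
    for y0,y1 in((-135,-60),(-40,40),(60,135)):
        E+=[([31,y0,0],[31,y1,0],[-2.5,0,0],1),([45,y0,0],[45,y1,0],[2.5,0,0],1),([-31,y0,0],[-31,y1,0],[2.5,0,0],1)]
    E+=[([-55.5,-135,9],[-55.5,135,9],[-2.5,0,0],1)]
    def full(w):
        return E+[([-50,w,0],[-35,w,0],[0,2.5,0],1),([-50,-w,0],[-35,-w,0],[0,-2.5,0],1),([33,w,0],[43,w,0],[0,2.5,0],1),([33,-w,0],[43,-w,0],[0,-2.5,0],1)]
    p0=np.array([648,172,.615,147.])
    for ns in(('top',),('side',),('top','side')):
        best=min((fitp(lambda p:sum(edgecost(n,rackT(p),full(p[3])) for n in ns),p0+[dx,dy,0,0],[8,8,.03,3]) for dx in(-8,0,8) for dy in(-8,0,8)),key=lambda r:r.fun)
        print('rack',ns,best.x,best.fun)
    # sheet rack roof: p = x,y of roof-front centre, yaw, length
    def sT(p,z=81.):return Rn.from_euler('z',p[2]).as_matrix(),np.array([p[0],p[1],z])
    for ns in(('top',),('side',),('top','side')):
        def c(p):
            L=p[3];e=[([5,32,0],[L-5,32,0],[0,2.5,0],-1),([L,-30,0],[L,30,0],[2.5,0,0],-1)]
            tot=0
            for n in ns:
                ee=e+([([5,-32,0],[L-5,-32,0],[0,-2.5,0],-1),([0,-28,0],[0,28,0],[-2,0,0],-1)] if n=='top' else [([5,-32,0],[L-5,-32,0],[0,-2.5,0],-1),([0,-28,0],[0,28,0],[-2,0,0],-1)])
                tot+=edgecost(n,sT(p),ee)
            return tot
        best=min((fitp(c,np.array([600+dx,-205+dy,-.53,125.]),[8,8,.05,6]) for dx in(-8,0,8) for dy in(-8,0,8)),key=lambda r:r.fun)
        print('sheet',ns,best.x,best.fun)
        if ns==('top',):ps=best.x
    # depth profile along slot axis
    d=np.load('top_d.npy');v,u=np.mgrid[120:215,320:400];W=deproj('top',np.c_[u.ravel(),v.ravel()],d[v,u].ravel())
    q=(W[:,:2]-ps[:2])@np.array([[np.cos(ps[2]),-np.sin(ps[2])],[np.sin(ps[2]),np.cos(ps[2])]])
    for a in range(-44,12,2):
        m=(abs(q[:,1])<18)&(q[:,0]>=a)&(q[:,0]<a+2)&(W[:,2]>8); print(a,m.sum(),np.round(np.median(W[m,2]),1) if m.any() else '',end=' | ')
    m=(abs(q[:,1])<25)&(q[:,0]>10)&(q[:,0]<100);print('roof z',np.median(W[m,2]))
    v,u=np.mgrid[300:320,250:300];print('bench z',np.median(deproj('top',np.c_[u.ravel(),v.ravel()],d[v,u].ravel())[:,2]))
    # white blobs
    for n in('top','side'):
        p=np.load(n+'_p.npy');m=((p.min(2)>150)).astype(np.uint8)
        c,_=cv2.findContours(m,cv2.RETR_EXTERNAL,cv2.CHAIN_APPROX_NONE)
        for k in c:
            if not 250<cv2.contourArea(k)<1600:continue
            k=k[:,0]; 
            for z in(10,6):
                w=onplane(n,k,z)[:,:2].astype(np.float32);(x,y),(a,b),g=cv2.minAreaRect(w)
                if a<b:a,b,g=b,a,g+90
                print(n,z,k.mean(0).round(),np.round([x,y,a,b,(g+90)%180-90],1))
E
python3 fit.py
```

```text
Traceback (most recent call last):
  File "fit.py", line 29, in <module>
    best=min((fitp(lambda p:sum(edgecost(n,rackT(p),full(p[3])) for n in ns),p0+[dx,dy,0,0],[8,8,.03,3]) for dx in(-8,0,8) for dy in(-8,0,8)),key=lambda r:r.fun)
  File "fit.py", line 29, in <genexpr>
    best=min((fitp(lambda p:sum(edgecost(n,rackT(p),full(p[3])) for n in ns),p0+[dx,dy,0,0],[8,8,.03,3]) for dx in(-8,0,8) for dy in(-8,0,8)),key=lambda r:r.fun)
              ~~~~^^^^^^^^^^^^^^^^^^^^^^^^^^^^^^^^^^^^^^^^^^^^^^^^^^^^^^^^^^^^^^^^^^^^^^^^^^^^^^^^^^^^^^
  File "fit.py", line 18, in fitp
    r=minimize(cost,p0,method='Nelder-Mead',options=dict(initial_simplex=sx,xatol=.01,fatol=.001,maxiter=2000));return r
  File "fit.py", line 29, in <lambda>
    best=min((fitp(lambda p:sum(edgecost(n,rackT(p),full(p[3])) for n in ns),p0+[dx,dy,0,0],[8,8,.03,3]) for dx in(-8,0,8) for dy in(-8,0,8)),key=lambda r:r.fun)
                            ~~~^^^^^^^^^^^^^^^^^^^^^^^^^^^^^^^^^^^^^^^^^^^^^
  File "fit.py", line 29, in <genexpr>
    best=min((fitp(lambda p:sum(edgecost(n,rackT(p),full(p[3])) for n in ns),p0+[dx,dy,0,0],[8,8,.03,3]) for dx in(-8,0,8) for dy in(-8,0,8)),key=lambda r:r.fun)
                                ~~~~~~~~^^^^^^^^^^^^^^^^^^^^^^^
  File "fit.py", line 14, in edgecost
    c-=s*np.mean(f(X+o)-f(X-o))
                 ~^^^^^
  File "fit.py", line 13, in <lambda>
    f=lambda Y:map_coordinates(G[n],proj(n,Y@R.T+t)[:,::-1].T,order=1,mode='nearest')
                                    ~~~~^^^^^^^^^^^
  File "h.py", line 20, in proj
    c=cams.camera_params(n);K=np.array(c['mtx']);X=np.atleast_2d(X)@np.array(c['R']).T+np.array(c['t'])
ValueError: time passes only in moves, steps and waits
```

```bash
python3 - <<'E'
s=open('h.py').read()
s=s.replace("def snap(","import functools\n@functools.cache\ndef cp(n): return cams.camera_params(n)\ndef snap(").replace("c=cams.camera_params(n)","c=cp(n)")
open('h.py','w').write(s)
E
time python3 fit.py
```

```text
rack ('top',) [644.676 179.797   0.649 153.099] -928.850866524138
rack ('side',) [646.494 182.22    0.647 153.75 ] -786.9357120754432
rack ('top', 'side') [645.417 180.393   0.65  153.188] -1623.9357936863032
sheet ('top',) [ 613.403 -220.236   -0.538  122.595] -120.64828124693572
sheet ('side',) [ 614.249 -216.374   -0.539  123.423] -114.0701831450481
sheet ('top', 'side') [ 613.926 -219.005   -0.532  122.434] -211.80991766929498
-44 0  | -42 0  | -40 0  | -38 0  | -36 0  | -34 0  | -32 0  | -30 24 15.5 | -28 10 20.8 | -26 9 20.4 | -24 11 21.0 | -22 10 20.1 | -20 28 37.0 | -18 17 39.3 | -16 11 40.5 | -14 11 41.2 | -12 12 40.7 | -10 25 57.6 | -8 23 59.0 | -6 7 60.8 | -4 10 59.9 | -2 13 60.4 | 0 32 77.2 | 2 21 80.9 | 4 11 81.6 | 6 9 81.6 | 8 12 81.4 | 10 11 82.0 | roof z 81.65472146543281
bench z 0.3576643512741139
top 10 [ 39. 290.] [341.1 605.8 185.1 102.   88.9]
top 6 [ 39. 290.] [341.  608.  185.7 102.3  88.9]
top 10 [398. 279.] [ 356.  -341.6  147.8   42.5  -58.7]
top 6 [398. 279.] [ 356.  -342.7  148.3   42.7  -58.7]
top 10 [197. 259.] [423.  182.  107.9  78.6  42.9]
top 6 [197.
[... 1315 characters left out ...]
.9 -228.8  149.9   42.4  -57.5]
side 10 [244. 268.] [ 470.3 -124.4  147.6   42.4  -51.2]
side 6 [244. 268.] [ 470.6 -121.6  148.1   42.5  -51.2]
side 10 [233. 217.] [462.7  55.5 109.1  78.8  41.9]
side 6 [233. 217.] [463.   58.9 109.6  79.1  41.9]
side 10 [215. 188.] [423.8 183.4 108.9  79.4  43. ]
side 6 [215. 188.] [423.9 187.3 109.3  79.7  43. ]
side 10 [176.  93.] [329.1 692.3 296.1 113.7 -83.9]
side 6 [176.  93.] [328.8 698.1 297.2 114.1 -83.9]
side 10 [322.  99.] [855.2 599.9 451.   49.  -82.7]
side 6 [322.  99.] [857.  605.5 452.7  49.2 -82.7]
side 10 [332.  86.] [914.9 664.  444.7  45.5 -84.3]
side 6 [332.  86.] [916.8 669.8 446.4  45.7 -84.3]
real	0m7.839s
user	0m8.227s
sys	0m0.084s
```

The two cameras disagree by a constant offset of about (1.5, 3) mm. I'll settle it by comparing a held strip, whose position is known from the tool, with what the pictures show.

```bash
cat > act.py <<'E'
from h import *
B=np.array([.8,1.5])        # add to top-camera xy
P=np.array([613.4,-220.2]); H=-.537   # sheet rack roof-front centre (top cam), heading
RK=np.array([644.7,179.8,.649])       # curing rack (top cam)
def whites(zt=10,thr=150,lo=250,hi=1600,n='top',p=None):
    if p is None:p,_=snap(n)
    m=(p.min(2)>thr).astype(np.uint8);out=[]
    for k in cv2.findContours(m,cv2.RETR_EXTERNAL,cv2.CHAIN_APPROX_NONE)[0]:
        if lo<cv2.contourArea(k)<hi:
            w=onplane(n,k[:,0],zt)[:,:2].astype(np.float32);(x,y),(a,b),g=cv2.minAreaRect(w)
            if a<b:a,b,g=b,a,g+90
            out.append([x,y,a,b,np.radians((g+90)%180-90)])
    return np.array(out)
def strips(p=None):
    w=whites(10,p=p); return w[(abs(w[:,2]-147)<8)&(abs(w[:,3]-43)<4)&(w[:,0]<560)]
def plaques(p=None):
    w=whites(6,p=p); return w[(abs(w[:,2]-108)<7)&(abs(w[:,3]-79)<6)]
def down(h): # tool x along heading h, pointing down
    c,s=np.cos(h),np.sin(h); return Rn.from_matrix(np.array([[c,s,0],[s,-c,0],[0,0,-1]])).as_quat()
def st():
    o=readout.observe(); return o
def rep(tag=''):
    o=st();print(tag,'t%.1f'%o['time'],'tcp',np.round(o['tool_pos'],1),'F',np.round(o['ft_force'],1),'op%.3f g%.0f'%(o['opening'],o['grip_force']),'j7 %.2f'%o['joint_positions'][6])
def F(): return np.array(st()['ft_force'])
E
python3 - <<'E'
from act import *
print(st()['time'])
s=strips();print(s.round(2));print(plaques().round(2))
s=s[np.argmin(abs(s[:,0]-469))]
h=np.array([np.cos(s[4]),np.sin(s[4])]);g=s[:2]+B-40*h
q=down(s[4]);print(manip.ik([*g,12.5],q),manip.ik([*g,12.5],down(s[4]+np.pi)))
manip.gripper_to(.72,60)
manip.movep([*g,90],q);manip.line_to([*g,12.5],feed=120);rep('down')
manip.gripper_to(0,60);rep('grip')
manip.line_to([*g,60],feed=120);rep('up')
hh=np.array([np.cos(H),np.sin(H)]);S1=P+B+20*hh
print('target ik',manip.ik([*(S1-185*hh),34],down(H)))
manip.movep([*(S1-185*hh),60],down(H));rep('front')
p,d=snap('top','hold1.png');np.save('hold1.npy',p)
E
```

```text
3.1
[[ 356.04 -341.64  147.77   42.53   -1.02]
 [ 422.44 -234.76  146.44   42.38   -1.01]
 [ 469.14 -128.66  146.77   42.19   -0.89]]
[[423.23 182.68 108.22  78.85   0.75]
 [461.36  54.65 108.54  78.77   0.73]]
[ 0.47155467  0.78105066 -0.56051297  2.34104852  1.32346411  0.39631526
  2.56865892] [ 0.219209    0.72848135 -0.18993509  2.35764856  1.10037201  0.1414759
 -0.3411294 ]Traceback (most recent call last):
  File "<stdin>", line 8, in <module>
bench.PlanningError: the arm cannot follow that straight line within its joint ranges
```

```bash
cat > pick1.py <<'E'
from act import *
rep()
manip.line_to([*st()['tool_pos'][:2],150])
s=strips();
print(s.round(2))
if not len(s) or abs(s[:,0]-469).min()>40: s=np.array([[469.14,-128.66,0,0,-.89]])
s=s[np.argmin(abs(s[:,0]-469))]
h=np.array([np.cos(s[4]),np.sin(s[4])]);g=s[:2]+B-40*h
q=down(s[4]+np.pi);print(manip.ik([*g,12.5],q))
manip.movep([*g,90],q);manip.line_to([*g,12.5],feed=120);rep('down')
manip.gripper_to(0,60);rep('grip')
manip.line_to([*g,60],feed=120);rep('up')
hh=np.array([np.cos(H),np.sin(H)]);S1=P+B+20*hh
for a in(0,np.pi):print('target ik',manip.ik([*(S1-185*hh),34],down(H+a)))
manip.movep([*(S1-185*hh),60],down(H+np.pi));rep('front')
p,d=snap('top','hold1.png');np.save('hold1.npy',p)
E
python3 pick1.py
```

```text
t6.4 tcp [445.3 -95.3  90. ] F [ 0.7 -0.3 -0.8] op0.718 g0 j7 -1.37
[[ 356.08 -341.19  148.63   42.99   -1.03]
 [ 422.51 -234.84  149.38   42.87   -1.01]]
[ 0.21935851  0.7284732  -0.18993612  2.35778059  1.10114557  0.14141939
 -0.3394155 ]
down t9.3 tcp [444.8 -95.8  12.6] F [ 0.7  0.5 -0.1] op0.720 g0 j7 -0.42
grip t9.6 tcp [445.  -96.2  13.4] F [-1.2  1.5  6.6] op0.496 g60 j7 -0.42
up t10.1 tcp [444.9 -96.6  60.1] F [ 0.4 -0.8 -1.3] op0.495 g61 j7 -0.21
target ik [ 0.15677901  0.69059764  0.00664818  2.27909885 -0.02475142  0.17195866
 -1.92150592]
target ik [ 0.53933107  0.74463545 -0.55206016  2.25442351  1.04627089  0.42313354
  0.14248451]
front t10.6 tcp [ 471.7 -134.    59.1] F [-0.1  0.5 -0.5] op0.493 g61 j7 0.21
```

```bash
python3 - <<'E'
from act import *
rep()
p,d=snap('top');print(whites(56.7,p=p,lo=100)[:,:].round(2))
hh=np.array([np.cos(H),np.sin(H)]);print('expected centre',np.array(st()['tool_pos'][:2])+40*hh)
# lateral profile: sample lines across strip at several x ahead of TCP, top surface z 56.7
t=np.array(st()['tool_pos'][:2]);nn=np.array([-hh[1],hh[0]])
g=cv2.GaussianBlur(p.mean(2),(0,0),.6)
from scipy.ndimage import map_coordinates
y=np.arange(-40,40.1,.25)
for a in range(25,111,12):
    X=np.c_[t+a*hh+y[:,None]*nn,np.full(len(y),56.7)]
    v=map_coordinates(g,proj('top',X)[:,::-1].T,order=1);dv=np.gradient(v)
    c=y[np.argmax(dv*(y<0))],y[np.argmin(dv*(y>0))];print(a,c,np.mean(c),v.max().round())
q=cv2.cvtColor(p[110:270,260:460],cv2.COLOR_RGB2BGR);cv2.imwrite('pics/hold1c.png',cv2.resize(q,None,fx=3.5,fy=3.5,interpolation=cv2.INTER_CUBIC))
E
```

```text
t10.7 tcp [ 471.5 -133.5   59.3] F [-0.6 -0.  -1.1] op0.493 g61 j7 0.21
[[ 2.0820e+02  3.3163e+02  4.7890e+01  2.8250e+01  2.8000e-01]
 [ 3.9245e+02 -1.8192e+02  4.0090e+01  3.5810e+01  5.5000e-01]
 [ 4.2057e+02  1.7397e+02  1.0437e+02  7.5980e+01  7.5000e-01]
 [ 4.5711e+02  5.1610e+01  1.0488e+02  7.7080e+01  7.3000e-01]
 [ 5.4171e+02  5.2154e+02  3.7990e+01  2.7610e+01 -6.0000e-01]
 [ 6.0371e+02 -4.8861e+02  8.4470e+01  8.3190e+01  1.5500e+00]
 [ 6.0906e+02 -3.7370e+01  2.0694e+02  1.0820e+01 -1.4000e-01]
 [ 7.0227e+02 -4.7910e+02  5.6180e+01  1.8120e+01  7.2000e-01]
 [ 8.0027e+02 -3.5484e+02  1.4430e+02  5.1240e+01 -1.2700e+00]
 [ 8.3329e+02  5.0604e+02  3.9333e+02  4.7830e+01 -1.4300e+00]]
expected centre [ 505.96166135 -153.73898469]
25 (np.float64(-33.5), np.float64(7.0)) -13.25 140.0
37 (np.float64(-22.0), np.float64(4.25)) -8.875 129.0
49 (np.float64(-6.25), np.float64(38.0)) 15.875 126.0
61 (np.float64(-5.25), np.float64(35.5)) 15.125 126.0
73 (np.float64(-33.0), np.float64(32.75)) -0.125 125.0
85 (np.float64(-36.25), np.float64(30.25)) -3.0 129.0
97 (np.float64(-0.25), np.float64(28.25)) 14.0 132.0
109 (np.float64(-2.25), np.float64(26.5)) 12.125 131.0
```

View pics/hold1c.png

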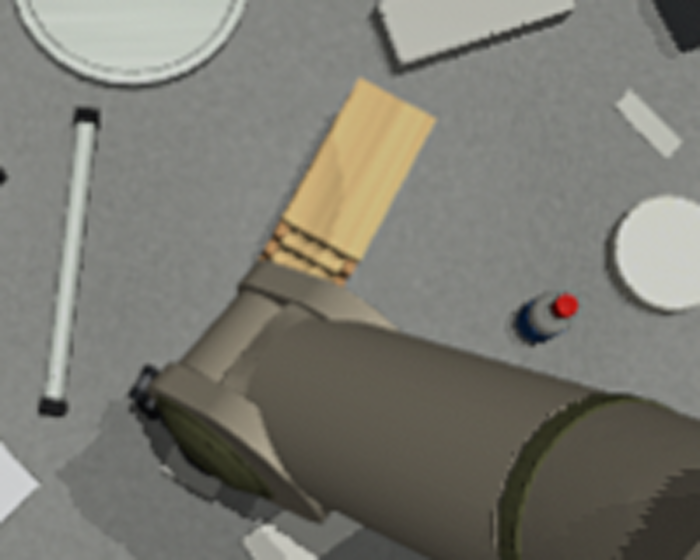

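The forearm hides the held strip from the top camera. I'll try the side camera.

```bash
python3 - <<'E'
from act import *
p,d=snap('side');q=cv2.cvtColor(p[180:340,180:400],cv2.COLOR_RGB2BGR);cv2.imwrite('pics/hold1s.png',cv2.resize(q,None,fx=3.5,fy=3.5,interpolation=cv2.INTER_CUBIC))
np.save('hold1s.npy',p);rep()
E
```

```text
t10.8 tcp [ 471.8 -133.2   59.8] F [-0.2  1.  -0.5] op0.493 g61 j7 0.21
```

View pics/hold1s.png

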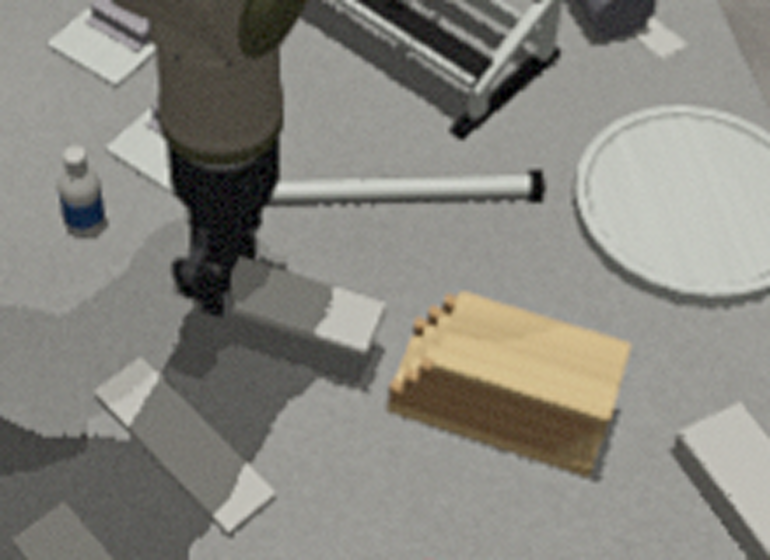

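```bash
cat > hfit.py <<'E'
import fit
from act import *
def holdfit(p,zt,yaw0,c0,n='side',xr=(48,72)):
    fit.G[n]=cv2.GaussianBlur(p.astype(float).mean(2),(0,0),.7)
    e=[([xr[0],22,0],[xr[1],22,0],[0,2.5,0],-1),([xr[0],-22,0],[xr[1],-22,0],[0,-2.5,0],-1),([75,-19,0],[75,19,0],[2.5,0,0],-1)]
    c=lambda q:fit.edgecost(n,(Rn.from_euler('z',yaw0).as_matrix(),np.array([q[0],q[1],zt])),e)
    r=min((fit.fitp(c,c0+[dx,dy],[5,5]) for dx in(-5,0,5) for dy in(-5,0,5)),key=lambda r:r.fun);return r
E
python3 - <<'E'
from hfit import *
h=np.array([np.cos(H),np.sin(H)]);t=np.array([471.8,-133.2]);c0=t+40*h
p=np.load('hold1s.npy')
for zt in(55.5,56.5,57.5):
    r=holdfit(p,zt,H,c0);dl=r.x-c0;print(zt,r.x,r.fun,'along %.2f lat %.2f'%(dl@h,dl@[-h[1],h[0]]))
# sheet rack in this and earlier side image
for yaw in(-.545,-.537,-.53):
  r=min((fit.fitp(lambda q:fit.edgecost('side',(Rn.from_euler('z',yaw).as_matrix(),np.array([q[0],q[1],81.])),[([5,32,0],[117,32,0],[0,2.5,0],-1),([5,-32,0],[117,-32,0],[0,-2.5,0],-1),([122.5,-30,0],[122.5,30,0],[2.5,0,0],-1)]),np.array([613.+a,-218+b]),[4,4]) for a in(-3,3) for b in(-4,0,4)),key=lambda r:r.fun)
  print(yaw,r.x,r.fun,'lat rel P: %.2f'%((r.x-P)@[-h[1],h[0]]))
E
```

```text
55.5 [ 505.03595896 -152.736462  ] -138.14185828361644 along -1.45 lat 0.22
56.5 [ 504.86587698 -153.40347296] -138.2775362954669 along -1.25 lat -0.44
57.5 [ 504.7026348  -154.06324531] -138.41106958715633 along -1.06 lat -1.09
-0.545 [ 615.19029797 -216.57439633] -105.92869466320795 lat rel P: 4.03
-0.537 [ 614.87119792 -216.94015076] -106.05060383917623 lat rel P: 3.55
-0.53 [ 614.605978   -217.36932954] -105.70754646537057 lat rel P: 3.05
```

```bash
sed -i 's/^B=.*/B=np.array([1.5,3.4])/' act.py; cat > ins.py <<'E'
from act import *
hh=np.array([np.cos(H),np.sin(H)]);nn=np.array([-hh[1],hh[0]])
def slot(k): return P+B+(20+10*(k-1))*hh
def insert(k,zg,off=-40,lat=0.,c0=-140,c1=-32,step=12,fmax=8):
    """zg: TCP height minus strip-bottom height"""
    z=20*k+1.5+zg;S=slot(k)+lat*nn;q=down(H+np.pi)
    xy=lambda c:S+(c+off)*hh
    manip.line_to([*xy(c0),z],q,feed=100);manip.hold(.2);f0=F();rep('mouth')
    c=c0
    while c<c1:
        c=min(c+step,c1);manip.line_to([*xy(c),z],q,feed=80);f=F()-f0
        a=(f[:2]@hh,f[:2]@nn,f[2]);print(c,np.round(a,1),end=' ')
        if -a[0]>fmax: print('BLOCK');return c,False
    rep('in');return c,True
E
python3 - <<'E'
from ins import *
print(insert(1,13.4))
p,d=snap('side');q=cv2.cvtColor(p[180:340,180:400],cv2.COLOR_RGB2BGR);cv2.imwrite('pics/ins1s.png',cv2.resize(q,None,fx=3.5,fy=3.5,interpolation=cv2.INTER_CUBIC))
E
```

```text
mouth t11.4 tcp [ 477.5 -134.9   35.4] F [-0.2 -0.2 -1.4] op0.492 g61 j7 0.15
-128 [0.1 0.3 0.5] -116 [0.3 0.5 0.7] -104 [-0.5 -0.5  0.1] -92 [0.  0.5 0.7] -80 [-0.1  0.5  0.9] -68 [0.2 0.7 0.1] -56 [0.3 0.2 0.3] -44 [0.5 0.2 0.8] -32 [-0.1  0.7  1.4] in t14.1 tcp [ 570.3 -190.3   34.8] F [ 0.1  0.4 -0. ] op0.490 g61 j7 0.42
(-32, True)
```

View pics/ins1s.png

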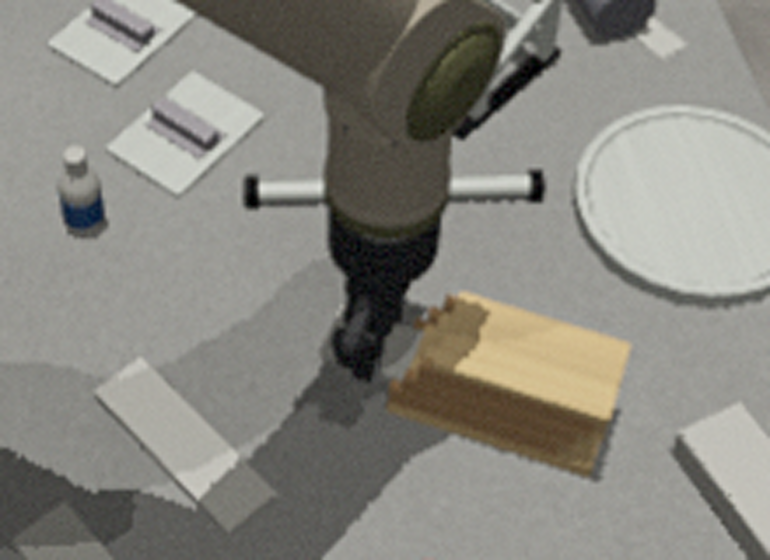

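The strip went in with no contact force. Next I release it and push it home with closed fingers.

```bash
cat >> ins.py <<'E'
def pushhome(k,fmax=10,start=-148,near=-90,end=-78):
    z=20*k+16.5;S=slot(k);q=down(H+np.pi);xy=lambda c:S+c*hh
    manip.gripper_to(.62);t=st()['tool_pos'];manip.line_to([*t[:2],t[2]+24],feed=150)
    manip.line_to([*xy(start),t[2]+24],q,feed=200);manip.gripper_to(0,30);manip.line_to([*xy(start),z],q,feed=120);manip.hold(.15);f0=F()
    c=start
    while c<end:
        s=6 if c<near-8 else 2
        c=c+s;manip.line_to([*xy(c),z],q,feed=60);f=F()-f0;a=f[:2]@hh
        if c>-128:print(c,round(a,1),end=' ')
        if -a>fmax:break
    manip.hold(.2);rep('pushed');o=np.array(st()['tool_pos'][:2]);print('tcp along',(o-S)@hh)
    manip.line_to([*xy(c-40),z],feed=150);manip.line_to([*xy(c-60),z+50],feed=200)
E
python3 - <<'E'
from ins import *
pushhome(1)
E
```

```text
-124 0.2 -118 -0.2 -112 -0.4 -106 -0.3 -100 -0.9 -94 -0.3 -92 0.7 -90 -0.3 -88 0.9 -86 -4.8 -84 -10.2 pushed t19.9 tcp [ 557.5 -182.6   36.2] F [-10.    6.3   5.7] op-0.002 g6 j7 0.40
tcp along -86.83441926102911
```

```bash
cat >> ins.py <<'E'
def sees():
    out=[]
    for n,b in(('top',B),('side',np.zeros(2))):
        w=whites(10,n=n)
        w=w[(abs(w[:,2]-148)<8)&(abs(w[:,3]-43)<4)&(w[:,0]<560)];w[:,:2]+=b;print(n,w.round(2).tolist());out+=list(w)
    return out
def pick(s,off=-40,z=12.8):
    h=np.array([np.cos(s[4]),np.sin(s[4])]);g=s[:2]+off*h;q=down(s[4]+np.pi)
    manip.gripper_to(.72,60);manip.movep([*g,80],q);manip.line_to([*g,z],feed=120);manip.hold(.1)
    manip.gripper_to(0,60);zg=st()['tool_pos'][2];rep('grip');manip.line_to([*g,90],feed=150);return zg
def seat(k,s,off=-40):
    zg=pick(s,off);manip.movep([*(slot(k)+(off-145)*hh),20*k+30+zg],down(H+np.pi))
    manip.hold(.3);t=np.array(st()['tool_pos']);p,_=snap('side')
    from hfit import holdfit
    c0=t[:2]-off*hh;r=holdfit(p,t[2]-zg+10,H,c0);d=r.x-c0;rep('front');print('hold along %.2f lat %.2f'%(d@hh,d@nn),r.fun)
    if st()['opening']<.4 or abs(d@nn)>2.5 or abs(d@hh)>6: print('CHECK');return
    c,ok=insert(k,zg,off)
    if ok: pushhome(k)
E
python3 - <<'E'
from ins import *
manip.movep([560,60,250],down(H+np.pi))
w=sees();rep()
c=[s for s in w if 390<s[0]<455 and -280<s[1]<-180]
if c: seat(2,np.mean(c,0))
snap('side','s2.png')
E
```

```text
top []
side [[357.96, -338.28, 148.63, 42.66, -1.03]]
 t21.9 tcp [559.7  57.8 248.5] F [-0.8  0.1 -0.9] op0.002 g0 j7 0.27
```

```bash
cat >> ins.py <<'E'
def clear(): manip.movep([330,480,260],down(H+np.pi))
E
python3 - <<'E'
from ins import *
clear()
w=sees();rep()
snap('side','s2.png');snap('top','t2.png')
c=[s for s in w if 390<s[0]<455 and -280<s[1]<-180]
if c: seat(2,np.mean(c,0))
E
```

```text
top [[357.46, -337.93, 148.59, 42.75, -1.02], [423.85, -231.12, 147.36, 42.44, -1.01]]
side [[358.12, -338.34, 148.09, 42.64, -1.03], [423.77, -231.18, 149.37, 42.27, -1.0]]
 t23.8 tcp [331.2 479.1 259.8] F [-0.1 -0.6 -0.3] op0.001 g0 j7 -0.58
grip t28.2 tcp [ 402.5 -197.7   13.5] F [0.1 0.3 7.3] op0.492 g60 j7 -0.24
front t29.7 tcp [ 481.2 -138.1   83.6] F [ 0.8  0.3 -1.6] op0.493 g61 j7 0.31
hold along 0.35 lat -0.58 -134.01458306368409
mouth t30.3 tcp [ 486.2 -140.1   55.5] F [-0.6 -0.4 -1. ] op0.492 g61 j7 0.25
-128 [-0.  -0.2  0.6] -116 [-0.7  0.7  0.4] -104 [ 0.3  1.6 -0.1] -92 [-0.7  0.7 -0.4] -80 [-0.  -0.1 -0.4] -68 [ 0.3  0.2 -0.1] -56 [ 0.4  0.2 -0.2] -44 [0.7 0.6 0.5] -32 [-0.6  0.   0.8] in t33.0 tcp [ 578.9 -195.4   55. ] F [-1.1 -0.  -0.2] op0.493 g61 j7 0.48
-124 0.2 -118 0.2 -112 0.5 -106 -0.8 -100 -0.1 -94 -0.4 -92 -0.8 -90 0.4 -88 -0.0 -86 -4.8 -84 -11.1 pushed t38.8 tcp [ 566.1 -187.7   56.2] F [-10.    5.8   5.1] op-0.005 g6 j7 0.46
tcp along -86.82922608777734
```

```bash
python3 - <<'E'
from ins import *
w=sees()
c=[s for s in w if s[0]<400 and s[1]<-280]
if not c: clear();w=sees();c=[s for s in w if s[0]<450 and s[1]<-230]
if c: seat(3,np.mean(c,0))
clear();rep()
p,_=snap('side','s3.png');q=cv2.cvtColor(p[130:330,180:400],cv2.COLOR_RGB2BGR);cv2.imwrite('pics/s3c.png',cv2.resize(q,None,fx=3,fy=3,interpolation=cv2.INTER_CUBIC))
p,_=snap('top','t3.png');q=cv2.cvtColor(p[120:300,100:400],cv2.COLOR_RGB2BGR);cv2.imwrite('pics/t3c.png',cv2.resize(q,None,fx=2.6,fy=2.6,interpolation=cv2.INTER_CUBIC))
print(plaques(p).round(2))
E
```

```text
top []
side []
top [[357.46, -337.93, 148.59, 42.75, -1.02]]
side [[358.01, -338.17, 148.5, 42.64, -1.03]]
grip t46.9 tcp [ 337.3 -304.1   13.6] F [-1.2 -0.6  7.4] op0.493 g60 j7 -0.25
front t48.8 tcp [ 489.9 -143.6  103.6] F [-0.6  0.1 -1.1] op0.499 g61 j7 0.13
hold along 0.48 lat -0.43 -128.32371708599075
mouth t49.4 tcp [ 494.8 -145.1   75.6] F [-0.2  0.2 -1.8] op0.496 g61 j7 0.09
-128 [0.4 0.  0.5] -116 [0.3 0.7 0.9] -104 [0.1 0.1 1.1] -92 [0.4 0.5 0.7] -80 [-0.4 -0.2  0.4] -68 [ 0.6 -0.4  0.4] -56 [-0.1  0.1  0.9] -44 [ 0.5 -0.9  0.7] -32 [ 0.4 -0.2  0.4] in t52.1 tcp [ 587.5 -200.4   75. ] F [ 0.1 -0.2 -1.4] op0.494 g61 j7 0.31
-124 -0.0 -118 0.3 -112 -2.0 -106 -0.9 -100 -1.0 -94 -1.1 -92 -0.2 -90 -0.1 -88 -0.4 -86 -5.8 -84 -11.8 pushed t57.9 tcp [ 574.7 -192.8   76.3] F [-9.2  6.3  5.5] op0.002 g6 j7 0.29
tcp along -86.84052934393927
 t61.2 tcp [331.  479.2 259.6] F [-0.3  1.4 -0.7] op0.001 g0 j7 -0.67
[[461.35  54.46 109.01  79.97   0.73]]
```

View pics/t3c.png

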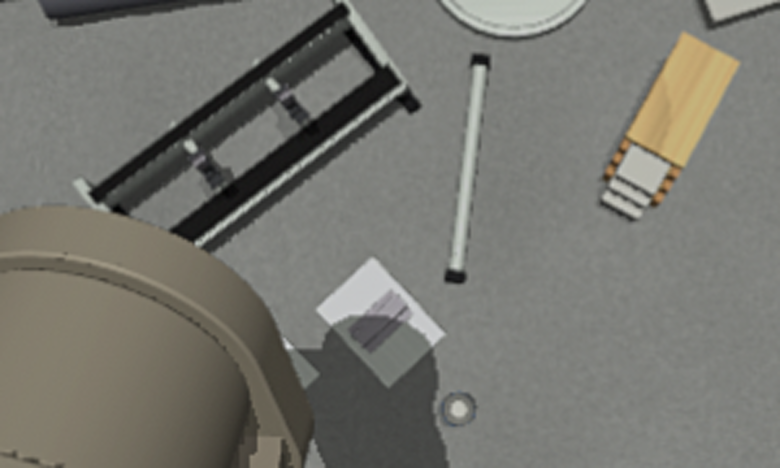

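All three strips sit home in the sheet rack, each step about 10 mm farther back, around (640,175) in the crop. Now the plaques.

```bash
cat > pl.py <<'E'
from act import *
C=np.array([646.4,182.6,75.]);YW=.649
RR=Rn.from_euler('z',YW).as_matrix()@Rn.from_euler('y',-.44).as_matrix()
def W(x,y,z): return C+RR@np.array([x,y,z],float)
def qr(s): return Rn.from_matrix(np.c_[s*RR[:,1],s*RR[:,0],-RR[:,2]]).as_quat()
def qb(yaw,s): return Rn.from_matrix(np.array([[-s*np.sin(yaw),s*np.cos(yaw),0],[s*np.cos(yaw),s*np.sin(yaw),0],[0,0,-1]]).T).as_quat()
def loc(): return RR.T@(np.array(st()['tool_pos'])-C)
def fl(f0): return RR.T@(F()-f0)
E
python3 - <<'E'
from pl import *
np.set_printoptions(precision=2,suppress=True)
for s in(1,-1):
    print(s,'pick',[manip.ik([x,y,21],qb(a,s)) for x,y,a in((462.9,58.3,.73),(424.3,186.6,.75))])
    for y in(100,0,-100):print(s,y,manip.ik(W(3,y,100),qr(s)),manip.ik(W(0,y,21),qr(s)))
E
```

```text
1 pick [array([ 0.04,  0.74, -0.42,  2.32,  1.14,  0.31, -0.67]), array([-0.18,  0.76, -0.52,  2.32,  1.22,  0.37, -1.02])]
1 100 [-0.12  0.51 -0.46  2.24  1.63  0.15 -1.43] [ 0.04  0.75 -0.75  2.21  1.89  0.42 -1.62]
1 0 [ 0.15  0.57 -0.59  2.15  1.13  0.17 -0.74] [ 0.14  0.73 -0.63  2.13  1.76  0.25 -1.33]
1 -100 [ 0.45  0.69 -0.83  2.02  1.    0.34 -0.41] [ 0.19  0.73 -0.47  2.01  0.98  0.11 -0.42]
-1 pick [array([ 0.51,  1.09, -1.25,  2.29,  1.38,  1.03,  2.23]), array([ 0.23,  1.09, -1.26,  2.3 ,  1.38,  1.04,  1.95])]
-1 100 [ 0.33  0.78 -1.22  2.21  1.55  0.69  1.86] [ 0.26  0.95 -1.17  2.19  1.75  0.77  1.74]
-1 0 [ 0.49  0.81 -1.2   2.13  1.44  0.63  2.17] [ 0.41  0.95 -1.13  2.11  1.66  0.66  2.02]
-1 -100 [ 0.63  0.87 -1.2   2.01  1.3   0.64  2.51] [ 0.54  0.97 -1.1   1.99  1.49  0.6   2.36]
```

```bash
cat >> pl.py <<'E'
def findp():
    out=[]
    for n,b in(('top',B),('side',np.array([0,-.8]))):
        w=whites(6,n=n);w=w[(abs(w[:,2]-109)<6)&(abs(w[:,3]-79.5)<5)];w[:,:2]+=b;print(n,w.round(2).tolist());out+=list(w)
    return out
def pickp(s,z=21):
    q=qb(s[4],1);manip.gripper_to(.42,60);manip.movep([*s[:2],80],q);manip.line_to([*s[:2],z],feed=120);manip.hold(.15);rep('at')
    manip.gripper_to(0,60);zg=st()['tool_pos'][2];rep('grip');manip.line_to([*s[:2],120],feed=150);rep('up');return zg
E
cat > p1.py <<'E'
from pl import *
manip.movep([500,-160,220],down(H+np.pi))
w=findp();c=[s for s in w if np.hypot(s[0]-463,s[1]-58)<60]
s=np.mean(c,0);zg=pickp(s);print('zg',zg)
q=qr(1)
for y in(-100,0):
    try: manip.movep(W(5,y,70+zg),q);print('bay',y);break
    except manip.PlanningError as e: print(e)
manip.hold(.3);rep();print(loc())
p,_=snap('side');np.save('hp1.npy',p)
c=cv2.cvtColor(p[100:260,220:400],cv2.COLOR_RGB2BGR);cv2.imwrite('pics/hp1.png',cv2.resize(c,None,fx=3.5,fy=3.5,interpolation=cv2.INTER_CUBIC))
E
python3 p1.py
```

```text
top [[424.47, 185.86, 109.09, 79.02, 0.75], [462.76, 58.02, 108.89, 80.45, 0.73]]
side []
at t66.0 tcp [463.2  57.8  21.7] F [ 0.2 -0.5  0.8] op0.424 g0 j7 -0.79
grip t66.3 tcp [462.9  57.8  21.7] F [-1.  -2.   7.9] op0.171 g59 j7 -0.80
up t67.1 tcp [462.5  57.7 119.5] F [ 0.6  0.5 -3.1] op0.165 g59 j7 -0.46
zg 21.7016454589541
bay -100
 t68.3 tcp [678.8  82.5 160.1] F [-0.3 -0.9 -2.1] op0.170 g59 j7 -0.45
[  4.82987958 -99.34560317  91.77511126]
```

View pics/hp1.png

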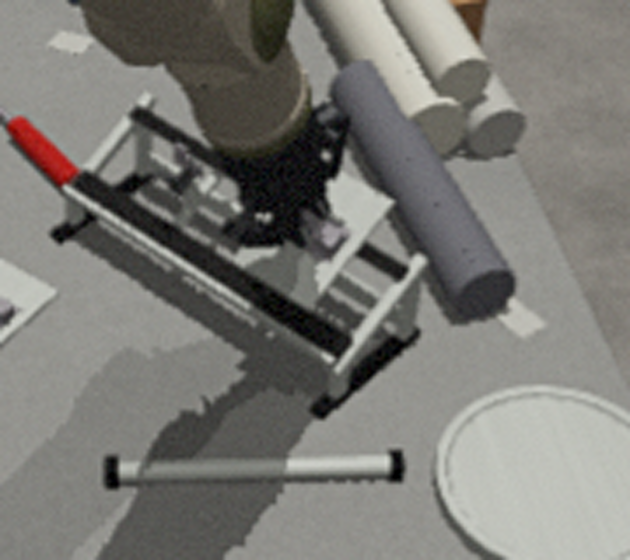

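The plaque is held squarely over the right bay. Lowering it with force checks.

```bash
cat >> pl.py <<'E'
def setdown(y,zg,x=3.5):
    q=qr(1);manip.line_to(W(x,y,zg+12),q,feed=100);manip.hold(.25);f0=F();z=zg+12
    while z>zg-5:
        z-=3 if z>zg+4 else 1;manip.line_to(W(x,y,z),q,feed=40);f=fl(f0);print('z%.1f'%(z-zg),f.round(1),end=' ')
        if f[2]>5: break
    print('\nloc',loc().round(2))
    z0=z;xx=x
    while xx>-6:
        xx-=1;manip.line_to(W(xx,y,z0),q,feed=25);f=fl(f0);print('x%.1f'%xx,f.round(1),end=' ')
        if f[0]>8: break
    print('\nloc',loc().round(2));rep()
def letgo(y):
    manip.gripper_to(.42);l=loc();manip.line_to(W(l[0],y,l[2]+90),qr(1),feed=150);rep('off')
E
python3 - <<'E'
from pl import *
setdown(-100,21.7)
E
```

```text
z9.0 [ 0.1  0.5 -0.1] z6.0 [-0.2 -0.   0.3] z3.0 [0.5 0.5 0.8] z2.0 [-0.  -0.3  0.4] z1.0 [-0.5  0.6  6.1] 
loc [   3.55 -100.07   22.94]
x2.5 [ 1.5 -0.   6. ] x1.5 [ 2.9 -0.   7.4] x0.5 [2.6 0.5 7. ] x-0.5 [2.8 0.5 7. ] x-1.5 [ 2.9 -1.   7.8] x-2.5 [3.4 0.  7.6] x-3.5 [ 3.5 -0.3  6.9] x-4.5 [ 6.  -0.5  5.8] x-5.5 [ 7.6 -0.2  4.2] x-6.5 [ 9.4 -0.4  2.8] 
loc [ -2.97 -99.88  23.05]
 t73.1 tcp [696.8  95.5  94.6] F [6.2 4.2 4.2] op0.168 g59 j7 -0.68
```

```bash
cat > p2.py <<'E'
from pl import *
letgo(-100)
manip.movep([500,-160,220],down(H+np.pi));manip.hold(.1)
w=findp()
p,_=snap('side');np.save('hp2.npy',p)
a=cv2.resize(p[110:230,220:360],None,fx=2.85,fy=2.85,interpolation=cv2.INTER_CUBIC)
p,_=snap('top');np.save('hp2t.npy',p)
b=cv2.resize(p[110:240,120:270],None,fx=2.6,fy=2.6,interpolation=cv2.INTER_CUBIC)
h=max(len(a),len(b));a,b=[np.pad(x,((0,h-len(x)),(0,0),(0,0))) for x in(a,b)]
cv2.imwrite('pics/hp2.png',cv2.cvtColor(np.hstack([a,b]),cv2.COLOR_RGB2BGR))
E
python3 p2.py
```

```text
off t74.2 tcp [663.2  69.6 172.9] F [0.9 0.7 0.2] op0.421 g0 j7 -0.42
top [[424.49, 185.82, 108.85, 79.08, 0.75]]
side [[425.5, 187.13, 113.37, 81.44, 0.75]]
```

View pics/hp2.png

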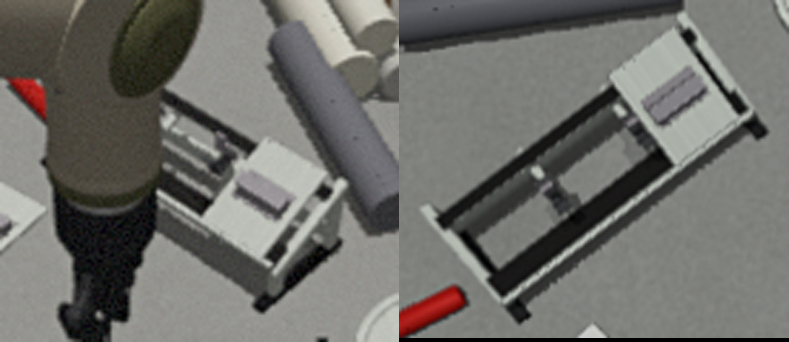

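```bash
cat > seatfit.py <<'E'
import fit
from act import *
def seatfit(p,y,n='top'):
    fit.G[n]=cv2.GaussianBlur(p.astype(float).mean(2),(0,0),.7)
    R,t=fit.rackT(RK if n=='top' else [646.5,182.2,.647])
    e=[([-45,40,0],[50,40,0],[0,2,0],-1),([-45,-40,0],[50,-40,0],[0,-2,0],-1),([55,-36,0],[55,36,0],[2,0,0],-1)]
    def c(q): return fit.edgecost(n,(R@Rn.from_euler('z',q[2]).as_matrix(),t+R@np.array([q[0],y+q[1],6.])),e)
    r=min((fit.fitp(c,np.array([a,b,0.]),[3,3,.03]) for a in(-3,2) for b in(-4,0,4)),key=lambda r:r.fun);return r.x.round(3),r.fun
E
python3 - <<'E'
from seatfit import *
print(seatfit(np.load('hp2t.npy'),-100),seatfit(np.load('hp2.npy'),-100,'side'))
E
```

```text
(array([-1.271e+00,  4.000e-02,  1.000e-03]), np.float64(-188.73382308310585)) (array([-0.245,  0.892,  0.004]), np.float64(-120.09450366029088))
```

The first plaque is seated square, within 1 mm. Next is the second plaque, into the left bay.

```bash
cat > p3.py <<'E'
from pl import *
w=findp();c=[s for s in w if np.hypot(s[0]-424,s[1]-186)<80]
s=c[0];zg=pickp(s);print('zg',zg)
manip.movep(W(2,100,70+zg),qr(1));manip.hold(.2);rep()
if st()['opening']<.1: raise SystemExit('lost')
setdown(100,zg,x=1.5)
E
python3 p3.py
```

```text
top [[424.49, 185.82, 108.85, 79.08, 0.75]]
side [[424.8, 186.49, 111.48, 81.44, 0.75]]
at t78.1 tcp [424.9 185.7  21.6] F [ 0.5 -1.1 -0. ] op0.419 g0 j7 -1.09
grip t78.4 tcp [424.7 185.7  21.7] F [-1.4 -1.6  8.4] op0.168 g59 j7 -1.09
up t79.2 tcp [424.4 185.4 119.5] F [ 0.5  0.3 -0.9] op0.168 g59 j7 -0.76
zg 21.669273496737702
 t80.2 tcp [555.8 239.7 158.2] F [-0.  -0.5 -0.9] op0.169 g59 j7 -1.42
z9.0 [0.2 0.3 1.1] z6.0 [ 0.1 -0.1  0.7] z3.0 [-0.2 -0.1  0.4] z2.0 [ 0.1  0.3 -0. ] z1.0 [-0.   0.3  5.1] 
loc [  1.59 100.03  22.89]
x0.5 [ 2.5 -0.4  6.5] x-0.5 [ 2.5 -0.2  6.4] x-1.5 [3.7 1.  7.4] x-2.5 [ 3.2 -0.   7.1] x-3.5 [ 2.2 -0.5  6.7] x-4.5 [ 5.5 -0.3  6.8] x-5.5 [ 7.2 -0.2  4.5] x-6.5 [10.2 -0.7  4.7] 
loc [ -3.05 100.05  22.9 ]
 t84.4 tcp [576.  254.8  94.4] F [6.1 3.6 6.9] op0.166 g59 j7 -1.66
```

```bash
cat > p4.py <<'E'
from pl import *
from seatfit import seatfit
import fit
def barfit(n):
    fit.G[n]=cv2.GaussianBlur(np.load(n+'_p.npy').mean(2),(0,0),.7)
    e=[([-105,8,0],[105,8,0],[0,2,0],-1),([-105,-8,0],[105,-8,0],[0,-2,0],-1),([108,-5,0],[108,5,0],[2,0,0],-1),([-108,-5,0],[-108,5,0],[-2,0,0],-1)]
    c=lambda q:fit.edgecost(n,(Rn.from_euler('z',q[2]).as_matrix(),np.array([q[0],q[1],12.])),e)
    r=min((fit.fitp(c,np.array([619.+a,-38+b,-.137]),[3,3,.03]) for a in(-3,3) for b in(-4,0,4)),key=lambda r:r.fun);return r.x.round(3),r.fun
print(barfit('top'),barfit('side'))
letgo(100)
manip.movep([500,-160,220],down(H+np.pi));manip.hold(.1)
p,_=snap('top','t4.png')
for y in(-100,100):print(y,seatfit(p,y))
p,_=snap('side');print(seatfit(p,-100,'side'));rep()
q=qb(-.136+np.pi-np.pi/2,1)
for z in(15.7,90):print(manip.ik([620.6,-36.5,z],q))
print(manip.ik(W(-2,0,44),qr(1)),manip.ik(W(-2,0,130),qr(1)))
E
python3 p4.py
```

```text
(array([ 6.18751e+02, -3.77720e+01, -1.46000e-01]), np.float64(-186.6967097718868)) (array([ 6.19511e+02, -3.36570e+01, -1.49000e-01]), np.float64(-218.6848159167532))
off t85.5 tcp [542.6 229.4 173.7] F [ 0.4  0.1 -0.1] op0.420 g0 j7 -1.37
-100 (array([-1.274e+00,  3.700e-02,  1.000e-03]), np.float64(-187.75334399893785))
100 (array([-1.442,  0.214, -0.004]), np.float64(-195.86846399707696))
(array([-0.27 ,  0.872,  0.004]), np.float64(-119.9524493593658))
 t87.3 tcp [ 500.2 -159.3  220. ] F [-0.3 -0.2  0.1] op0.420 g0 j7 0.45
[ 0.52380532  0.97697214 -0.90969449  1.94497843  1.09774892  0.82551017
  0.4107188 ]
[ 0.58351648  0.9042999  -1.02380401  1.91855104  0.98862189  0.93349713
  0.49039653]
[ 0.04138139  0.6533807  -0.46045971  2.14804518  1.80046955  0.12071362
 -1.40388794] [ 0.22342538  0.5309588  -0.66276134  2.15986109  0.96492594  0.20835714
 -0.56942948]
```

Both plaques are seated square. Now the bar.

```bash
cat > p5.py <<'E'
from pl import *
b=np.array([620.,-34.1]);q=qb(-.147+np.pi/2,1)
manip.gripper_to(.45,100);manip.movep([*b,90],q);manip.line_to([*b,15.7],feed=120);manip.hold(.2);rep('at')
manip.gripper_to(0,100);zg=st()['tool_pos'][2];rep('grip')
manip.line_to([*b,160],feed=150);rep('up')
za=zg-10;print('za',za)
manip.movep(W(-2,0,38.2+za+75),qr(1));manip.hold(.3);rep();print(loc())
p,_=snap('side');np.save('hb.npy',p)
c=cv2.cvtColor(p[80:240,200:380],cv2.COLOR_RGB2BGR);cv2.imwrite('pics/hb.png',cv2.resize(c,None,fx=3.5,fy=3.5,interpolation=cv2.INTER_CUBIC))
E
python3 p5.py
```

```text
at t89.3 tcp [620.4 -34.2  16.5] F [-0.7 -0.3 -0.4] op0.457 g0 j7 0.38
grip t89.7 tcp [620.2 -34.2  16.5] F [-1.  -0.3  5.9] op0.141 g98 j7 0.38
up t90.8 tcp [619.5 -34.4 159. ] F [-0.2 -0.1 -0.4] op0.140 g98 j7 0.56
za 6.455296731304976
 t92.2 tcp [604.6 150.2 182.1] F [-0.7  0.2 -2.3] op0.144 g98 j7 -0.67
[ -2.25164288  -0.48460963 119.39231863]
```

View pics/hb.png

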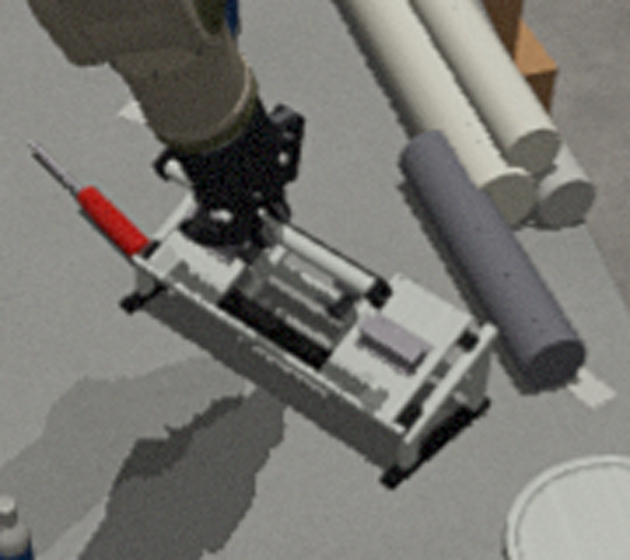

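The bar is held level and parallel to the rack, above the clips. Pressing it down in steps.

```bash
cat > p6.py <<'E'
from pl import *
za=6.46;zs=38.2+za;q=qr(1);x=-2.0
manip.line_to(W(x,0,zs+34),q,feed=100);manip.hold(.3);f0=F();z=zs+34
while z>zs-3:
    z-=3 if z>zs+6 else 1.5
    manip.line_to(W(x,0,z),q,feed=40);f=fl(f0);l=loc();print('z%.1f(%.1f) x%.1f'%(z-zs,l[2]-zs,l[0]),f.round(1))
    if abs(f[0])>10 and z>zs+3: x+=np.sign(f[0])*.5;
    if f[2]>28 or abs(f[0])>18: print('stop');break
rep()
E
python3 p6.py
```

```text
z31.0(31.1) x-2.0 [-1.6  0.3  1. ]
z28.0(28.0) x-2.1 [-0.1 -0.7  0.6]
z25.0(25.0) x-2.0 [-0.7 -0.5  1.3]
z22.0(22.0) x-2.8 [-2.7 -0.2  0.4]
z19.0(19.0) x-3.0 [-4.6 -0.5  2.3]
z16.0(15.9) x-2.9 [-5.4 -0.6  0.1]
z13.0(12.9) x-2.8 [-7.  -0.5  0.2]
z10.0(9.8) x-2.6 [-6.3 -0.3 -2. ]
z7.0(6.9) x-2.2 [-6.6  0.4 -3.1]
z4.0(3.9) x-1.8 [-4.  -0.2 -4.2]
z2.5(2.5) x-1.6 [-3.9  0.3 -2.9]
z1.0(1.0) x-1.6 [-2.9 -0.6 -2.7]
z-0.5(-0.1) x-1.3 [-2.6  0.6  6.5]
z-2.0(-0.4) x-1.3 [-5.1  0.8 25.6]
z-3.5(-0.6) x-1.4 [-6.6  1.3 46.6]
stop
 t96.9 tcp [630.4 170.6 114.2] F [-20.5 -14.2  37.7] op0.139 g104 j7 -1.29
```

```bash
cat > p7.py <<'E'
from pl import *
from seatfit import seatfit
za=6.46;zs=38.2+za
manip.line_to(W(-1.5,0,zs-.4),qr(1),feed=40);manip.hold(.2);rep()
manip.gripper_to(.45);l=loc();manip.line_to(W(l[0],0,l[2]+100),qr(1),feed=120)
manip.movep([500,-160,220],down(H+np.pi));manip.hold(.1)
p,_=snap('top','t7.png');b=cv2.resize(p[110:240,120:270],None,fx=2.6,fy=2.6,interpolation=cv2.INTER_CUBIC)
for y in(-100,100):print(y,seatfit(p,y))
clear=manip.movep([330,-250,350],down(H+np.pi));rep()
p,_=snap('side','s7.png');a=cv2.resize(p[110:230,220:360],None,fx=2.85,fy=2.85,interpolation=cv2.INTER_CUBIC)
h=max(len(a),len(b));a,b=[np.pad(x,((0,h-len(x)),(0,0),(0,0))) for x in(a,b)]
cv2.imwrite('pics/f7.png',cv2.cvtColor(np.hstack([a,b]),cv2.COLOR_RGB2BGR))
for n in('top','side'):
    snap(n);
    for e in spotter.landmark_of('bar_c',n)[:2]:print(n,e,'expect',proj(n,W(-2.5,0,38.2)).round(1))
E
python3 p7.py
```

```text
t97.3 tcp [630.6 170.4 114.7] F [-6.  -3.8  9. ] op0.142 g101 j7 -1.27
-100 (array([-1.254e+00,  1.500e-02,  1.000e-03]), np.float64(-175.51696877676247))
100 (array([-1.472,  0.155, -0.004]), np.float64(-182.33002957204877))
 t101.0 tcp [ 330.4 -249.8  349.9] F [ 0.1 -0.3  0.9] op0.450 g0 j7 1.17
top {'centre': [192.7, 171.7], 'confidence': 0.79} expect [[194.7 172. ]]
side {'centre': [282.2, 157.5], 'confidence': 0.62} expect [[283.2 157.8]]
```

View pics/f7.png

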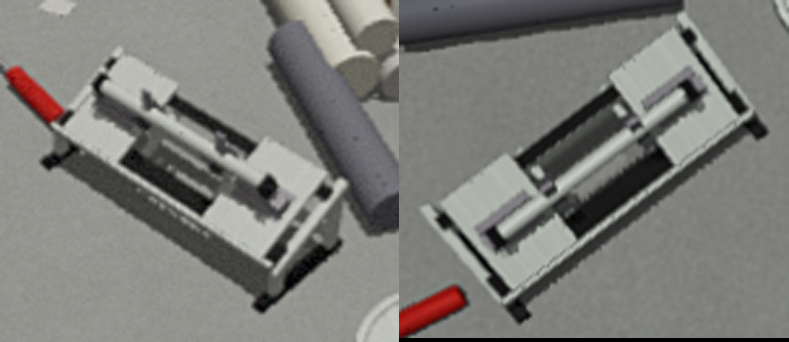

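The bar lies across both clips and both plaques' rails. I'll fit its height and tilt numerically to confirm that both ends are seated.

```bash
python3 - <<'E'
import fit
from act import *
for n in('top','side'):
    ps=[snap(n)[0].astype(float) for _ in range(4)];fit.G[n]=cv2.GaussianBlur(np.mean(ps,0).mean(2),(0,0),.7)
R0={'top':fit.rackT(RK),'side':fit.rackT([646.5,182.2,.647])}
cen={n:-np.array(fit.cp(n)['R']).T@np.array(fit.cp(n)['t']) if 0 else -np.array(cp(n)['R']).T@np.array(cp(n)['t']) for n in R0}
def cost(q,seg):
    tot=0
    for n,(R,t) in R0.items():
        v=R.T@(cen[n]-t)-np.array([0,0,37.]);d=np.array([v[2],0,-v[0]]);d/=np.linalg.norm(d)   # silhouette direction (perp. to view, bar along y)
        e=[([*(8*s*d)[[0]],y0,(8*s*d)[2]],[(8*s*d)[0],y1,(8*s*d)[2]],s*2*d,-1) for s in(1,-1) for y0,y1 in seg]
        tot+=fit.edgecost(n,(R,t+R@np.array([q[0],0,37+q[1]])),e)
    return tot
for seg in([(64,100)],[(-100,-64)],[(-38,-5),(5,38)]):
    r=min((fit.fitp(lambda q:cost(q,seg),np.array([a,b]),[3,3]) for a in(-3,2) for b in(-3,3,8)),key=lambda r:r.fun);print(seg,'x,z off',r.x.round(2),r.fun.round(1))
w=None
for n in('top','side'):
    for k in('glue_a','screwdriver','tape_roll'):
        print(n,k,[(np.round(e['centre'],1).tolist(),round(e['confidence'],2)) for e in spotter.landmark_of(k,n)[:2]])
rep()
E
```

```text
[(64, 100)] x,z off [2.13 9.06] -137.8
[(-100, -64)] x,z off [ 2.31 11.41] -147.7
[(-38, -5), (5, 38)] x,z off [3.5  5.54] -320.5
top glue_a [([413.8, 200.8], 0.62), ([274.1, 276.3], 0.56)]
top screwdriver [([112.7, 239.4], 0.82), ([353.1, 177.5], 0.54)]
top tape_roll [([447.7, 184.2], 0.68)]
side glue_a [([313.3, 183.3], 0.72), ([298.1, 360.5], 0.65)]
side screwdriver [([223.6, 134.8], 0.58), ([264.9, 147.5], 0.33)]
side tape_roll [([338.4, 401.1], 0.59)]
 t101.9 tcp [ 330. -250.  350.] F [ 1.1  0.6 -0.1] op0.450 g0 j7 1.17
```

```bash
python3 - <<'E'
import fit
from act import *
for n,RKn in(('top',RK),('side',[646.5,182.2,.647])):
    ds=[];ps=[]
    for _ in range(8):
        p,d=snap(n);ds.append(d);ps.append(p.astype(float))
    d=np.median(ds,0);p=np.mean(ps,0);R,t=fit.rackT(RKn)
    v,u=np.mgrid[105:235,115:365];v=v.ravel();u=u.ravel()
    L=(deproj(n,np.c_[u,v],d[v,u])-t)@R
    for y0 in(-118,-95,-75,-38,-15,15,38,75,95,118):
        m=(abs(L[:,1]-y0)<9)&(abs(L[:,0])<22)&(L[:,2]>29)&(L[:,2]<60)
        q=L[m];top=q[q[:,2]>np.percentile(q[:,2],60)] if m.any() else q
        print(n,y0,m.sum(),'z90 %.1f x %.1f'%(np.percentile(q[:,2],90),np.median(top[:,0])) if m.any() else '')
    for y0 in(-100,100):
        m=(abs(L[:,1]-y0)<30)&(L[:,0]>-50)&(L[:,0]<-22);print(n,'plate z',y0,np.median(L[m,2]).round(2))
    if n=='side':
        c=cv2.cvtColor(p[128:200,235:335].clip(0,255).astype(np.uint8),cv2.COLOR_RGB2BGR);cv2.imwrite('pics/close.png',cv2.resize(c,None,fx=8,fy=8,interpolation=cv2.INTER_CUBIC))
E
```

```text
top -118 35 z90 48.6 x 5.0
top -95 49 z90 45.7 x 1.2
top -75 48 z90 45.6 x 1.5
top -38 60 z90 51.7 x 0.6
top -15 48 z90 45.2 x 2.0
top 15 50 z90 45.1 x 0.5
top 38 62 z90 53.6 x 1.5
top 75 49 z90 45.4 x 1.1
top 95 49 z90 45.5 x 1.5
top 118 49 z90 47.8 x 1.7
top plate z -100 6.5
top plate z 100 6.14
side -118 40 z90 50.0 x -0.1
side -95 33 z90 47.9 x 1.8
side -75 31 z90 47.5 x 1.8
side -38 31 z90 55.0 x 1.3
side -15 31 z90 48.0 x -0.5
side 15 28 z90 48.2 x 1.3
side 38 53 z90 54.6 x 3.4
side 75 28 z90 47.6 x -0.8
side 95 29 z90 47.8 x 0.7
side 118 32 z90 49.5 x 0.8
side plate z -100 8.28
side plate z 100 8.29
```

View pics/close.png

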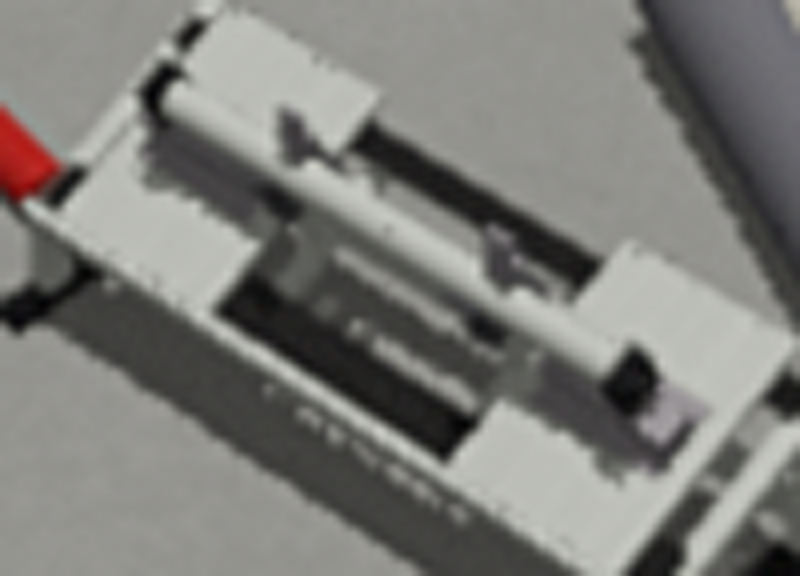

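The depth readings put the bar's top at 45 mm all along its length, as expected when seated (37 + 8), and both plates at 6 mm. The close-up shows the bar held in both clips. The bystanders are where they were, so I'm handing in.

```bash
python3 -c "
from h import *
print(job.job_done())"
```

```text
the job is handed in; nothing more can be done
None
```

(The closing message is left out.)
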